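Seasonings back in the rack, in the same order

TASK

The four seasoning containers stand in a row on the wire drainer; put them back in the dark wooden seasoning rack beside it in the same left-to-right order, one in each compartment, because the cook finds them by their place. Carry each one upright, set it down rather than dropping it, so that it stands flat on its mat, and leave the glass pan lid and the feeding bottle where they are.

Things in the scene. Friction and masses are not known exactly. Their poses are not given: they have to be found in the camera images.
- mill_mid (a point): Dark wooden pepper mill, round, 92 mm high: foot 46 mm in diameter, straight waist 35 mm in diameter between 31 and 62 mm above its underside, head 44 mm, small steel knob on top. 150 g. Starts upright in any one of the drainer's four compartments, underside 12 mm above the worktop. Point: its centre, half-way up; z up.
- shaker_mid (a point): Brushed steel shaker, round, 86 mm high, 45 mm in diameter (46 mm at the cap), with a domed cap with small holes. 170 g. Starts upright in any one of the drainer's four compartments, underside 12 mm above the worktop. Point: its centre, half-way up; z up.
- jar_mid (a point): White ceramic jar, square, 45 by 45 mm with upright sides up to 64 mm, and a round cork stopper 37 mm in diameter above; 80 mm high in all. 220 g. Its x and y axes are normal to its sides; its sides stand within 6 degrees of the drainer's. Starts upright in any one of the drainer's four compartments, underside 12 mm above the worktop. Point: its centre, half-way up; z up.
- bottle_mid (a point): Dark brown round bottle with a paper band and a black cap, 90 mm high, 45 mm in diameter up to 58 mm, then a shoulder to the 29 mm cap. 180 g. Starts upright in any one of the drainer's four compartments, underside 12 mm above the worktop. Point: its centre, half-way up; z up.
- bay1 (a point): Leftmost (greatest y) compartment of the dark wooden seasoning rack, which is fixed, 300 mm long, 84 mm wide: four open compartments in a row at 70 mm spacing. The row runs along y, turned by at most 15 degrees. Point: centre of the top of its grey rubber mat, 12 mm above the worktop; x axis across the rack, y along the row towards bay1, z up.
- bay2 (a point): Second compartment from the left of the wooden rack. Each is 64 mm along the row by 66 mm inside; its walls end 24 to 26 mm above the worktop, the rack's two end cheeks 64 mm above it. Point: centre of the top of its grey rubber mat, 12 mm above the worktop; x axis across the rack, y along the row towards bay1, z up.
- bay3 (a point): Third compartment from the left. The fixed wire drainer stands end to end with this rack, on its left or right (varies), its row within 8 degrees of the rack's; compartments also at 70 mm spacing, wire walls that end 27 mm above the worktop. Point: centre of the top of its grey rubber mat, 12 mm above the worktop; x axis across the rack, y along the row towards bay1, z up.
- bay4 (a point): Rightmost (smallest y) compartment of the wooden rack. Point: centre of the top of its grey rubber mat, 12 mm above the worktop; x axis across the rack, y along the row towards bay1, z up.
- pan_lid_mid (a point): Bystander: round glass pan lid with a steel rim, 140 mm in diameter, lying on the worktop beyond the racks; black knob up to 53 mm high. Point: on its axis, 12 mm above the worktop. Loose; to be left alone.
- feeding_bottle_mid (a point): Bystander: clear glass feeding bottle with a white collar and a teat, 62 mm in diameter, 156 mm high, standing on the worktop beyond the racks. Point: its centre, half-way up. Loose; to be left alone.

How it is judged:
By the outcome, as a careful person would: the job done as asked, in the order asked, and still so for the second after the job is handed in, with the robot touching nothing.
It also fails if it takes over 86 s, if anything falls off the work surface, if the arm or the gripper's body presses on something with over 40 N, if the wrist force passes 120 N, or if a joint passes its speed limit or range.

ROBOT

A 6-joint arm with a two-finger parallel gripper is mounted at the origin on the work surface. World frame = base frame: x ahead of the robot, y to its left, z up, the work surface at z = 0. Lengths are in m, angles in degrees, forces in N, time in s.
With the tool pointing down it reaches from about 0.325 to 0.775 m from the base axis. Payload 5.5 kg.
Tool frame: the origin (TCP) lies at the centre of the arm's flange, where the gripper is bolted on; the fingertips stand 182 mm ahead of it and the grasp point (between the pads) lies 163 mm ahead of it; z points along the fingers, y is the line along which they close (so a half turn about z gives the same grasp; the last joint's range is limited). The gripper opens to 88 mm and grips with 3 to 60 N. Pads are 20 mm wide; open, the fingers measure 115 mm over their backs; the gripper's body (75 mm by 178 mm) begins 61 mm behind the grasp point.
Start: joints at [-71.316, 5.22, 70.514, -0, 104.267, -3.249], TCP at [0.224, -0.557, 0.405] pointing down, gripper open.
Joint ranges: [-164.24, 164.24], [-49.07, 125.15], [9.68, 141.18], [-86.29, 266.29], [3.28, 154.24], [-151.56, 151.56]. Speed limits (degrees/s): [147.25, 147.25, 172.46, 180, 180, 180].

INTERFACE

Orientations are given as [roll, pitch, yaw] about the fixed x, y, z axes, in that order (R = Rz(yaw) Ry(pitch) Rx(roll)).
In Python, from station import r gives the robot as it stands. The module is installed in compiled form; this text tells all that it offers. Calls block until the motion is done:
- r.reach(position, orientation): joint-space move of the TCP to a pose.
- r.servo_line(position, rotation=None, speed=0.15): straight line of the TCP; rotation=None keeps the orientation; speed is the mean speed in m/s.
- r.move_joints(angles): joint-space move.
- r.let_go() and r.grab(squeeze=None): open the fingers fully, or close them until they stop; squeeze is the grip in N (None keeps the last).
- r.wait(seconds).
- r.inverse_kinematics(position, orientation): joint angles nearest the present ones, or None.
- r.sense(): the state.
- r.snapshot(name): name is "side" or "top"; returns a dict with "frame" (400x640x3 uint8, red, green, blue), "fx", "fy", "cx", "cy" (pixels), "R" (3x3) and "t" (3): a world point X has camera coordinates R X + t. Camera axes: x right, y down, z forward; pixel columns grow to the right and rows downward; lengths in m; the calibration is good to about 2 mm. A picture is of the moment at which its call begins. There is no depth.
A pose or a line that the arm cannot do raises r.IKError and nothing moves.
- r.hand_in(): hands the job in; it is judged then, once.
The state is a dict: "clock": time; "joints": joint angles; "joint_vel": joint speeds; "joint_torque": joint torques, N m; "tcp_pos": TCP position; "orientation": TCP orientation; "contact_force": force on the tool from outside, world axes, zero at the start; "torque": the same for the moment, N m; "opening": finger opening in m; "gripper_force": force on a finger pad.
Only numpy, scipy, OpenCV 4.12 (cv2) and the standard library are available. Lean on these libraries where they do the work, as an engineer would, in place of code of your own. Each camera call takes 0.05 s, during which the arm holds its last target. There are 200 camera calls.

## Working session

There is one attempt and no reset: what is moved stays moved. The work goes in short steps, each a Python script; the robot and the scene stay as the last script left them, time stands still between calls to the robot, and variables do not carry over. Pictures are saved under pics/ and viewed, at most 14 in all, crops included, and the job is handed in when it is done.

```bash
mkdir -p pics; cat > h.py <<'E'
from station import r
import numpy as np, cv2
def save(cam,fn,crop=None,s=1):
    d=r.snapshot(cam); f=d["frame"]
    np.savez(f"pics/{cam}.npz",**d)
    if crop: f=f[crop[1]:crop[3],crop[0]:crop[2]]
    f=cv2.resize(f,None,fx=s,fy=s,interpolation=cv2.INTER_CUBIC)
    cv2.imwrite("pics/"+fn,f[:,:,::-1]); return d
def ray(d,u,v,z):
    R=np.array(d["R"]);t=np.array(d["t"]);c=-R.T@t
    k=R.T@np.array([(u-d["cx"])/d["fx"],(v-d["cy"])/d["fy"],1]); return c+k*(z-c[2])/k[2]
def proj(d,X):
    p=np.array(d["R"])@X+np.array(d["t"]); return np.array([d["fx"]*p[0]/p[2]+d["cx"],d["fy"]*p[1]/p[2]+d["cy"]])
E
python3 - <<'E'
from h import *
for c in("top","side"):
    d=save(c,c+"1.png",s=1.25); print(c,d["fx"],d["cx"],d["cy"],-np.array(d["R"]).T@np.array(d["t"]),np.round(d["R"],3).tolist())
E
```

```text
top 494.8991901001587 322.98658503864175 208.3278508220533 [0.46194185 0.00291604 1.23007881] [[0.003, -1.0, -0.011], [-0.99, -0.002, -0.14], [0.14, 0.011, -0.99]]
side 409.94138538714253 318.82822155045454 200.3613008905676 [0.49295722 0.61763575 0.62002949] [[-0.968, -0.252, 0.011], [-0.171, 0.622, -0.764], [0.186, -0.741, -0.645]]
```

View pics/top1.png

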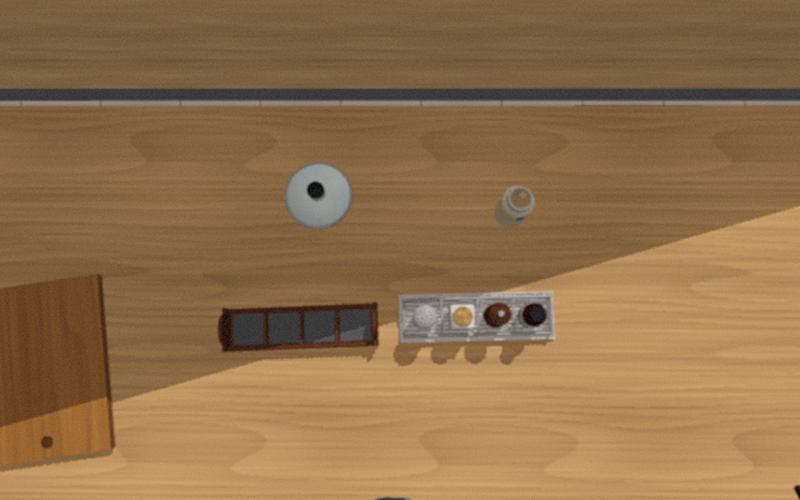

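View pics/side1.png

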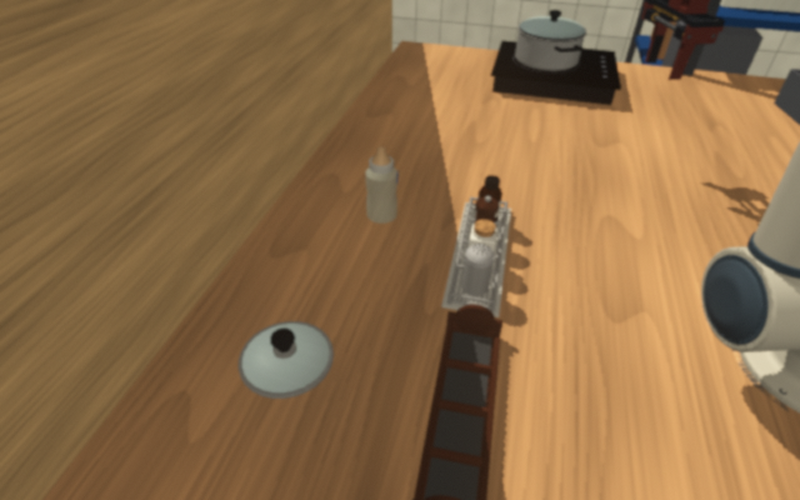

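The top view shows, from left to right, the rack (px 222–377, row ~327) and then the drainer (400–553). On the drainer the order is shaker, jar, mill, bottle. Next I'll enlarge this area.

```bash
python3 - <<'E'
from h import *
save("top","rack.png",(172,232,312,292),5.7)
save("top","drain.png",(312,222,452,292),5.7)
E
```

```text
(no output)
```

View pics/rack.png

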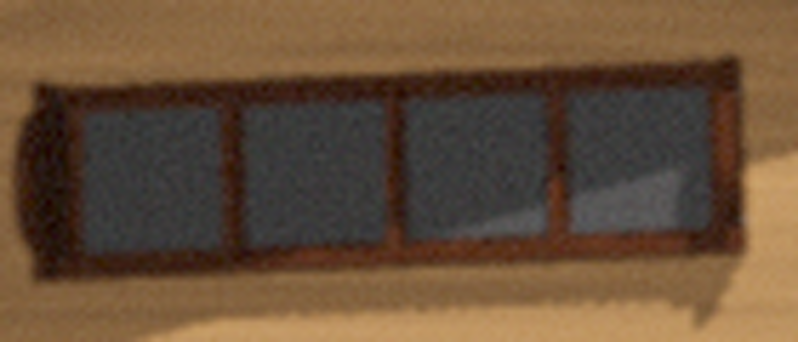

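View pics/drain.png

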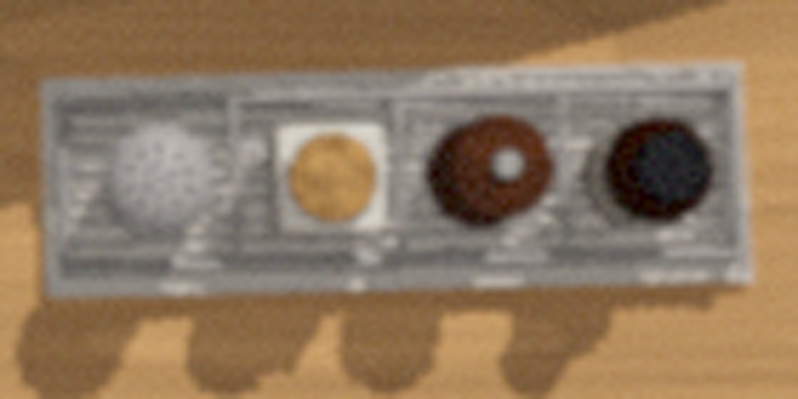

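```bash
python3 - <<'E'
from h import *
d=dict(np.load("pics/top.npz"))
R=lambda u,v,z,ox,oy:np.round(ray(d,(u+.5)/5.7-.5+ox,(v+.5)/5.7-.5+oy,z),4)
for p in [(233,178),(396,171),(557,165)]: print("div",R(*p,.025,172,232)[:2])
for n,p in dict(tl=(78,99),tr=(712,84),bl=(80,255),br=(712,233)).items(): print(n,R(*p,.025,172,232)[:2])
for n,u,v,z in [("shaker",163,175,.09),("jartop",331,177,.076),("cork",332,176,.092),("millknob",508,163,.102),("bottlecap",674,162,.102),("dTL",43,82,.027),("dTR",745,64,.027),("dBL",47,297,.027),("dBR",752,284,.027)]: print(n,R(u,v,z,312,222)[:2])
s=dict(np.load("pics/side.npz"))
for n,u,v,z in [("bottlecap",491,181,.1),("cork",485,227,.09),("shaker",479,252,.09)]: print("side",n,np.round(ray(s,u/1.25,v/1.25,z),3)[:2])
E
```

```text
div [0.4983 0.2843]
div [0.5014 0.2148]
div [0.5042 0.1462]
tl [0.5317 0.3519]
tr [0.5388 0.0806]
bl [0.4656 0.3483]
br [0.4757 0.0799]
shaker [ 0.5212 -0.0241]
jartop [ 0.5213 -0.0929]
cork [ 0.5209 -0.092 ]
millknob [ 0.5258 -0.1613]
bottlecap [ 0.5263 -0.2273]
dTL [0.564  0.0256]
dTR [ 0.5724 -0.2739]
dBL [0.4729 0.0235]
dBR [ 0.4793 -0.2741]
side bottlecap [ 0.526 -0.223]
side cork [ 0.52  -0.091]
side shaker [ 0.52  -0.022]
```

```bash
cat >> h.py <<'E'
C=np.array([.5022,.2150]); D=np.array([-.037,1])
BAY=[C+s*D for s in (.105,.035,-.035,-.105)]
OBJ=dict(shaker=(.521,-.0235,.057),jar=(.521,-.0922,.056),mill=(.525,-.161,.0585),bottle=(.526,-.2265,.053))
YS,YR=(np.float64(a) for a in (1.4,2.1)); H=.163; UP=.1
def fz(): return r.sense()["contact_force"][2]
def pick(n,yaw0):
    x,y,z=OBJ[n]; o=[180,0,yaw0+YS]; z+=H
    r.reach([x,y,z+UP],o); r.servo_line([x,y,z],speed=.15)
    r.grab(25); s=r.sense(); print(n,"opening",s["opening"],"F",s["gripper_force"],"t",s["clock"],np.round(s["contact_force"],1))
    r.servo_line([x,y,z+UP],speed=.15); s=r.sense(); print("lifted",s["opening"],np.round(s["contact_force"],1),s["clock"])
def place(n,k,yaw0):
    z=OBJ[n][2]+H; x,y=BAY[k]; o=[180,0,yaw0+YR]
    r.servo_line([x,y,z+UP],o,speed=.2); r.servo_line([x,y,z+.004],speed=.15); f0=fz()
    for dz in (.002,.001,0,-.001,-.002):
        r.servo_line([x,y,z+dz],speed=.02)
        if fz()-f0>2.5: break
    print("placed dz",dz,"dF",fz()-f0); r.let_go(); r.wait(.2)
    r.servo_line([x,y,z+UP],speed=.15); print("t",r.sense()["clock"])
E
python3 - <<'E'
from h import *
for y in(90,-90):
    for p in (OBJ["bottle"][:2],BAY[0]): print(y,r.inverse_kinematics([*p,.22],[180,0,y+2]))
print(r.sense()["orientation"],r.sense()["clock"])
E
```

```text
90 [-26.70068414   3.51604943  91.12316513   0.          85.36078544
 -28.70068414]
90 [ 2.94158655e+01  6.46849174e+00  8.79963848e+01 -2.54444375e-14
  8.55351234e+01  2.74158655e+01]
-90 [-2.67006841e+01  3.51604943e+00  9.11231651e+01 -2.54444375e-14
  8.53607854e+01  1.51299316e+02]
-90 None
[-1.79927168e+02 -5.78441813e-03  2.19346545e+01] 0.2
```

```bash
python3 - <<'E'
from h import *
pick("shaker",90); place("shaker",0,90)
x,y,z=OBJ["jar"]; r.reach([x,y,z+H+UP],[180,0,91.4])
save("top","t2.png",(172,222,312,292),5.7)
save("side","s2.png",(290,180,440,400),2.7)
E
```

```text
shaker opening 0.045960354740882475 F 24.985380247235298 t 3.9417 [-1.2 -0.2  0.7]
lifted 0.045856787530298634 [ 0.2 -0.  -1.8] 4.7583
placed dz -0.001 dF 4.254334103282846
t 10.2583
```

View pics/t2.png

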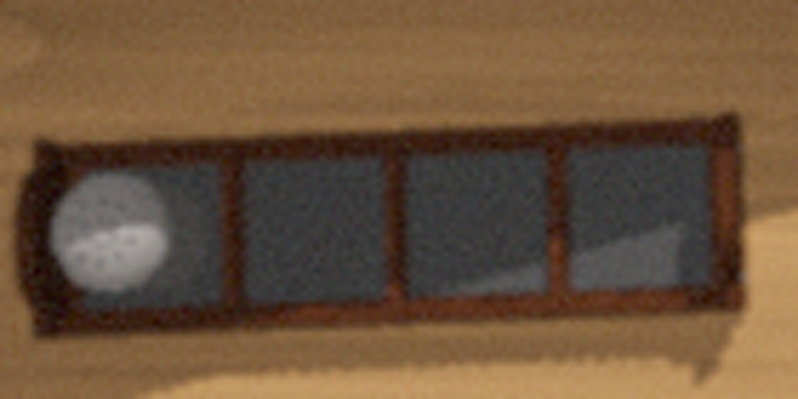

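View pics/s2.png

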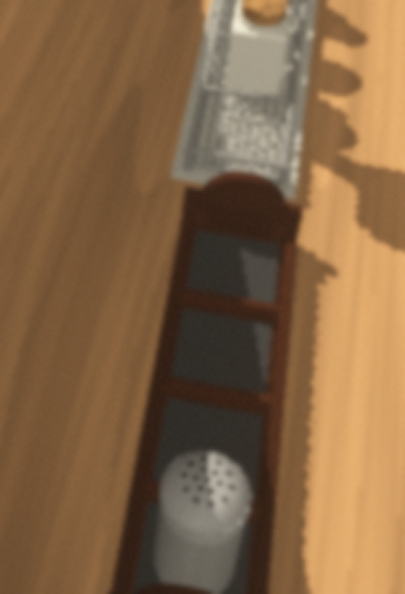

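The shaker stands upright in bay1, with its cap at about (109,232) in the top crop; the rest of the rack is empty. I'll check that position, then move the other three.

```bash
python3 - <<'E'
from h import *
d=dict(np.load("pics/top.npz")); print(ray(d,109.5/5.7-.5+172,232.5/5.7-.5+222,.09),BAY[0])
for k,n in ((1,"jar"),(2,"mill"),(3,"bottle")):
    pick(n,90)
    s=r.sense()
    if s["opening"]<.03: print("MISSED"); break
    place(n,k,90)
x,y,z=OBJ["bottle"]; r.reach([.45,-.3,.4],[180,0,91.4])
save("top","t3.png",(172,222,312,292),5.7)
save("side","s3.png",(240,180,440,400),2.7)
print(r.sense()["clock"])
E
```

```text
[0.49736716 0.31926348 0.09      ] [0.498315 0.32    ]
jar opening 0.04489271930696073 F 24.961659014225006 t 13.6833 [ 0.6 -0.5  0.9]
lifted 0.04512480904602427 [-0.4 -0.3 -2.5] 14.5
placed dz -0.001 dF 6.582951014015848
t 20.0
mill opening 0.0424432859044804 F 24.99998699873686 t 23.125 [ 0.8  1.  -0.6]
lifted 0.04251692665102009 [-0.9  0.1 -1.7] 23.9417
placed dz -0.001 dF 6.086408420999197
t 29.4667
bottle opening 0.044877408083354 F 25.000074226409197 t 32.5333 [-0.4  0.6  0. ]
lifted 0.0448988822133569 [ 0.6  0.6 -1.3] 33.35
placed dz -0.001 dF 7.902700773355714
t 38.8167
40.475
```

View pics/t3.png

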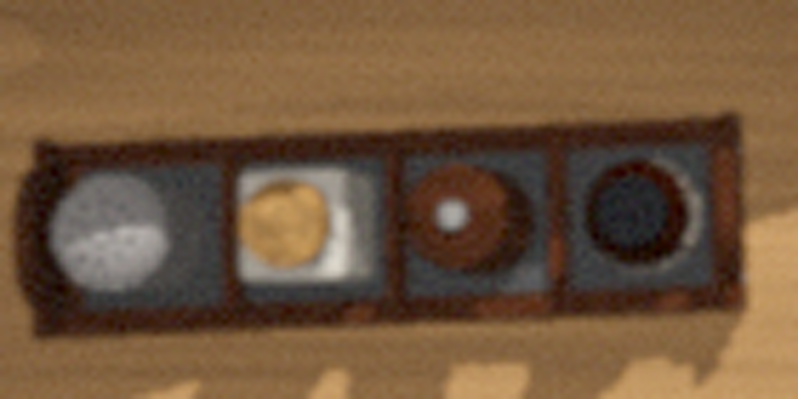

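View pics/s3.png

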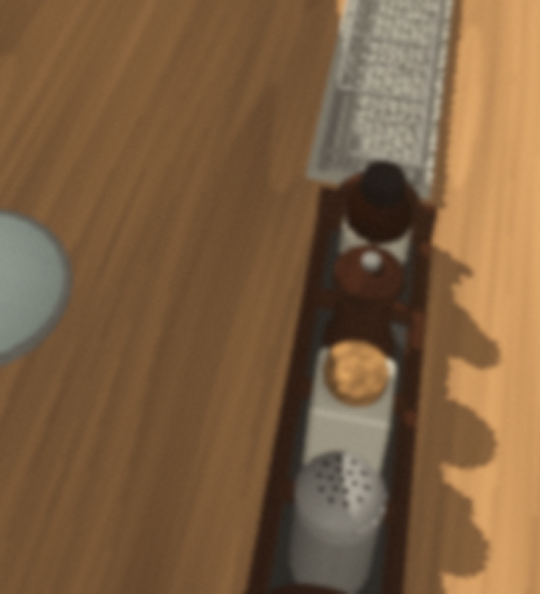

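All four stand one per bay in the order shaker, jar, mill, bottle (tops at crop px 109, 284, 452, 632). The mill's grip was wider than its waist, so I'll check that each top lies over its bay centre.

```bash
python3 - <<'E'
from h import *
d=dict(np.load("pics/top.npz"))
for k,u,v,z in((0,109,232,.09),(1,284,223,.092),(2,452,215,.102),(3,632,213,.102)): print(ray(d,(u+.5)/5.7-.5+172,(v+.5)/5.7-.5+222,z)[:2]-BAY[k])
cv2.imwrite("pics/m.png",cv2.resize(dict(np.load("pics/side.npz"))["frame"][200:400,330:430],None,fx=3,fy=3,interpolation=2)[:,:,::-1])
f=lambda X:np.round((proj(dict(np.load("pics/side.npz")),np.array(X))-[330,200])*3)
b=BAY[2]; print([f([*b,z]) for z in (.012,.058,.102)], [f([b[0],b[1]+.023,.012])])
t=save("top","full.png",s=1.25)
E
```

```text
[-0.00094784 -0.00073652]
[ 0.00021097 -0.00176154]
[ 0.00064756 -0.0009512 ]
[-0.0009404 -0.002776 ]
[array([126., 328.]), array([134., 279.]), array([142., 228.])] [array([120., 361.])]
```

View pics/m.png

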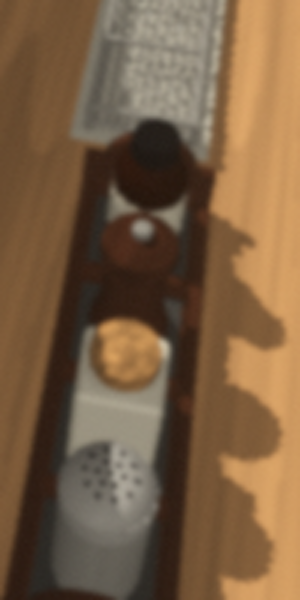

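View pics/full.png

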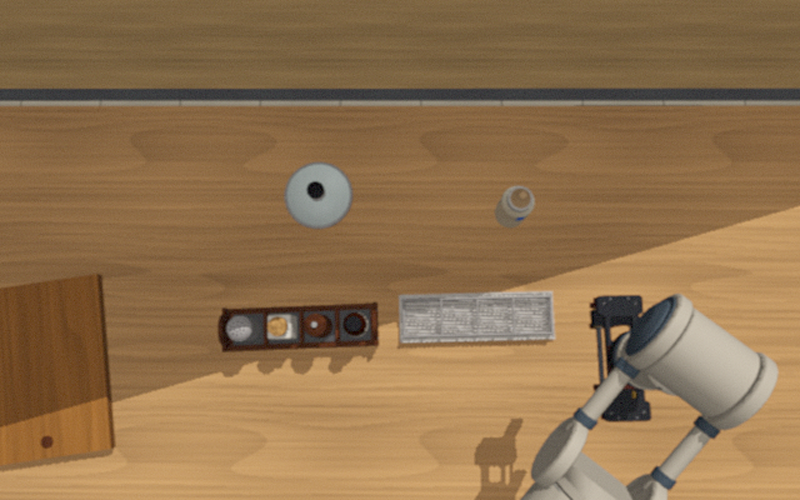

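The knob is at (143,230) against a predicted (142,228), so the mill stands upright. The other tops are within 3 mm of their bay centres, the lid and feeding bottle haven't moved, and the arm is clear.

```bash
python3 -c "from station import r; print(r.hand_in())"
```

```text
the job is handed in; nothing more can be done
None
```

I've handed the job in: the shaker, jar, mill and bottle stand upright in bays 1–4 in their original order, with the pan lid and feeding bottle left where they were (about 40 s on the robot's clock; no verdict was returned).

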